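# Start the tray soak: tablet in the tub, safety cap off the cleaner

### The arm

A 6-joint arm with a two-finger parallel gripper is mounted at the origin on the work surface. World frame = base frame: x ahead of the robot, y to its left, z up, the work surface at z = 0. Lengths are in m, angles in rad, forces in N, time in s.
With the tool pointing down it reaches from about 0.35 to 0.925 m from the base axis. Payload 6.4 kg.
Tool frame: the origin (TCP) lies at the centre of the arm's flange, where the gripper is bolted on; the fingertips stand tcp_to_tips ahead of it and the grasp point (between the pads) lies 180 mm ahead of it (tcp_to_tips is the distance from the TCP to the fingertips, in m); z points along the fingers, y is the line along which they close (so a half turn about z gives the same grasp; the last joint's range is limited). The gripper opens to 94 mm and grips with 3 to 60 N. Pads are 16 mm wide; open, the fingers measure 119 mm over their backs; the gripper's body (75 mm by 177 mm) begins 78 mm behind the grasp point.
Start: joints at [1.002, 0.245, 1.558, -0, 1.339, -0.174], TCP at [0.25, 0.6, 0.405] pointing down, gripper open.
Joint ranges: [-3.13, 3.13], [-1.02, 2.26], [0.13, 2.54], [-0.95, 4.09], [0.21, 2.88], [-2.74, 2.74]. Speed limits (rad/s): [2.57, 2.57, 3.14, 3.14, 3.14, 3.14].

### API

Orientations are given as a unit quaternion [x, y, z, w].
In Python, from cell import sense, capture, finish_job, tcp_to_tips gives the robot as it stands.
- The arm moves only by the tool play_rows, never from a script. Its argument "series" is a list of rows, each an object with "jaw": the gripper's target within -1 to 1 (shut at 1, half-way at 0, fully open at -1); "xyz": the shift along the tool's x, y, z in cm, a list of three; "angular": the turn, a rotation vector about the tool's x, y, z in rad, a list of three. A call has 1 to 5 rows; each row shifts and turns the commanded pose from where the row before left it, along the tool's axes as they then stand; what a row does not reach is not made up. A row lasts 1/10 s, in which the tool goes at most 50 mm and 8.59 degrees, less where a joint would pass 70% of its speed; a pose out of reach is approached as far as the arm can. A call with a gripper value outside its range is refused whole. The fingers move at their own pace and stop on an object; "grip_force" is the grip in N (left out, the last holds). Time passes only in rows, so rows that do not move let the fingers close. It gives the time, the measured TCP pose, the force, the opening and the grip force at its end, in the units of the state.
- sense(): the state, without advancing time (a new reading comes with each control period).
- capture(name): name is "scene" or "side" or "wrist"; returns a dict with "frame" (420x560x3 uint8, blue, green, red), "fx", "fy", "cx", "cy" (pixels), "xyz" and "orientation" of the camera in the world; the wrist camera has in their place "hand_eye" (4x4, takes a point from camera to tool coordinates, whose origin is the TCP and whose axes are the flange's). Camera axes: x right, y down, z forward; pixel columns grow to the right and rows downward; lengths in m; the calibration is good to about 2 mm. A picture is of the moment at which its call begins: read the wrist's pose just before it. There is no depth.
- finish_job(): hands the job in; it is judged then, once.
The state is a dict: "t": time; "joints": joint angles; "joint_vel": joint speeds; "joint_torque": joint torques, N m; "position": TCP position; "ee_rot": TCP orientation; "ft_force": force on the tool from outside, world axes, zero at the start; "wrist_torque": the same for the moment, N m; "gripper_width": finger opening in m; "grasp_force": force on a finger pad.
Only numpy, scipy, OpenCV 4.12 (cv2) and the standard library are available. Lean on these libraries where they do the work, as an engineer would, in place of code of your own. Each camera call takes 0.05 s, during which the arm holds its last target. There are 200 camera calls.

### The job

Get the soak for the baking trays ready: first take the one round cleaning tablet out of the pocket tray and put it in the soaking tub, then open the cleaner jug by pressing its safety cap down, keeping it down while twisting it counter-clockwise, and lifting it off. Finish while still holding the cap in the gripper, level and still, straight above the jug and about 8 cm up from where it sat; do not put it down. Leave the square blocks in their pockets and do not knock over or push about the tub or the other things on the table.

Things in the scene. Friction and masses are not known exactly. Their poses are not given: they have to be found in the camera images.
- tablet_center (a point): centre (half-way up) of the round cleaning tablet to be used: an upright white cylinder, 24 mm in diameter, 22 mm high, 15 g. It starts in one of the pockets of the tray, its foot 6 mm above the table, and stands 12 mm proud of the tray's top.
- block_a_center (a point): centre of one of the two square white dishwasher blocks, 24 x 24 x 22 mm, in another pocket of the same tray; not wanted, stays in its pocket
- block_b_center (a point): centre of the other square white block, same size, in another pocket; not wanted, stays in its pocket
- tray: grey pocket tray fixed to the table, 160 x 50 x 16 mm; origin at the centre of its underside, x axis along its row of four square 27 mm pockets, 10 mm deep, centres at x = -54, -18, 18, 54 mm. Two hold square blocks, one the round tablet, one is empty. A tablet is best pinched across the row, along the tray's y axis.
- tub_floor (a point): centre of the inner floor of the soaking tub, an open round white plastic tub, loose on the table, 55 mm high, inside about 125 mm wide at the floor and 134 mm at the rim, floor 4 mm above the table; z up
- cap_center (a point): centre (half-way up) of the safety cap on the cleaner jug: a ribbed, round, white cap, 53 mm in diameter, 34 mm high, 20 to 45 g; centre 164 mm above the table at the start, z up along the jug's axis. To open: press straight down (see seal), keep it down and turn it counter-clockwise seen from above by 45 to 75 degrees (60 is best, hard stop at about 80), then lift straight up.
- jug_mouth (a point): centre of the top of the jug's neck, 170 mm above the table, under the cap; z up. The white plastic cleaner jug stands fixed on the table: 90 mm in diameter up to a height of 95 mm, shoulders end at 122 mm, neck 30 mm wide (41 mm over the three hooks that hold the cap); a handle loop on one side reaches 78 mm from the axis and 91 mm up.
- seal (a joint): how far the cap presses down the jug's sprung seal, m: about 0 with the cap locked on, 0.007 fully pressed (hard stop), -0.003 with the cap off. The push takes 6 N at its start and about 11 N at the bottom. Pressed less than about 4.5 mm the cap will not turn; clockwise it never turns.
- spice_jar: bystander: small glass jar with a steel lid, 44 mm in diameter, 85 mm high; origin under its centre
- pastry_brush: bystander: pastry brush lying flat, 190 mm long, handle towards the robot; origin at its underside
- mug: bystander: white mug, 76 mm in diameter, 90 mm high, with a handle; origin under its centre
- spatula: bystander: spatula lying flat, 260 mm long; origin at its underside

How it is judged:
On the way, in this order (a step that is already met when the one before it is completed fails the run):
1. the round tablet lies in the tub, let go, with the cap still on the jug (horizontal distance between tablet_center and tub_floor below 0.062 m and z of tablet_center in the frame of tub_floor below 0.025 m and contact force between the fingers and tablet below 0.05 N and distance between cap_center and jug_mouth below 0.012 m), for 0.2 s.
2. the cap is pressed down on the jug (value of joint seal above 0.004 m), for 0.1 s.
At the end, for the whole second after the job is handed in: The round tablet lies at rest in the tub, let go. The cap is off and gripped by the fingers, clear of the jug, still, level within 15 degrees, within 30 mm of the jug axis, its centre 45 to 135 mm above the mouth (locked: 6 mm below it) (horizontal distance between tablet_center and tub_floor below 0.062 m and z of tablet_center in the frame of tub_floor below 0.025 m and contact force between the fingers and tablet below 0.05 N and z of cap_center in the frame of jug_mouth between 0.045 and 0.135 m and horizontal distance between cap_center and jug_mouth below 0.03 m and angle between cap_center's own z axis and vertical below 0.26 rad and contact force between the fingers and cap above 2 N and contact force between cap and jug below 0.05 N and linear speed of each of cap, tablet below 0.02 m/s and value of joint seal below -0.001 m); the arm keeps its last pose, push and grip.
It fails at once if a square block taken out of its pocket (distance of any of block_a_center, block_b_center from where it was at the start of the episode above 0.012 m).
It fails at once if a bystander pushed about by more than 30 mm or knocked over (distance of any of spice_jar, pastry_brush, mug, spatula from where it was at the start of the episode above 0.03 m or angle between any of spice_jar, mug's own z axis and vertical above 0.5 rad).
It fails at once if the tub pushed about by more than 40 mm or tipped (distance of tub_floor from where it was at the start of the episode above 0.04 m or angle between tub_floor's own z axis and vertical above 0.35 rad).
It also fails if it takes over 59 s, if anything falls off the work surface, if the arm or the gripper's body presses on something with over 40 N, if the wrist force passes 120 N, or if a joint passes its speed limit or range.

## Working session

There is one attempt and no reset: what is moved stays moved. The work goes in short steps, Python scripts to look and compute and a tool call to move; the robot and the scene stay as the last step left them, time stands still between calls to the robot, and variables do not carry over. Pictures are saved under pics/ and viewed, at most 10 in all, crops included, and the job is handed in when it is done.

Besides the shell and the picture viewer there is one more tool, called after "Emit:" as name([rows], argument=value, ...), one row to a line, values as JSON. play_rows: Moves the arm, as the interface text tells. Its arguments: {"type":"object","properties":{"series":{"type":"array","items":{"type":"object","properties":{"jaw":{"type":"number"},"xyz":{"type":"array","items":{"type":"number"}},"angular":{"type":"array","items":{"type":"number"}}}}},"grip_force":{"type":"number"}},"required":["series"]}

```bash
mkdir -p pics; ls
cat > h.py <<'E'
import numpy as np, cv2
from scipy.spatial.transform import Rotation as R
from cell import sense, capture, finish_job, tcp_to_tips
def cam(name):
    s=sense(); c=capture(name)
    if name=='wrist':
        T=np.eye(4); T[:3,:3]=R.from_quat(s['ee_rot']).as_matrix(); T[:3,3]=s['position']
        T=T@np.array(c['hand_eye'])
    else:
        T=np.eye(4); T[:3,:3]=R.from_quat(c['orientation']).as_matrix(); T[:3,3]=c['xyz']
    return c,T
def ray(c,T,u,v,z):
    d=T[:3,:3]@np.array([(u-c['cx'])/c['fx'],(v-c['cy'])/c['fy'],1]); o=T[:3,3]
    return o+d*(z-o[2])/d[2]
def proj(c,T,p):
    q=T[:3,:3].T@(np.array(p)-T[:3,3]); return c['fx']*q[0]/q[2]+c['cx'],c['fy']*q[1]/q[2]+c['cy']
E
python3 - <<'E'
from h import *
print(sense(),tcp_to_tips)
for n in ['scene','side','wrist']:
    c,T=cam(n); cv2.imwrite(f'pics/{n}0.png',c['frame']); print(n,c['fx'],c['cx'],c['cy'],T.round(3).tolist())
E
```

```text
pics
{'t': 0.0, 'joints': array([ 1.00190163e+00,  2.45760039e-01,  1.55900863e+00, -1.47374927e-05,
        1.33869258e+00, -1.74092787e-01]), 'joint_vel': array([-0.00022646,  0.00109885, -0.00157911,  0.00073324, -0.00079756,
       -0.00034396]), 'joint_torque': array([-1.27127158e-03, -4.15831304e+01, -3.14603198e+01,  6.84519648e-02,
        3.31884390e-02, -1.39625017e-04]), 'position': array([0.24987092, 0.59980253, 0.40358247]), 'ee_rot': array([ 1.96119669e-01,  9.80579524e-01, -8.73170366e-04, -3.32477563e-04]), 'ft_force': array([-0.62319392, -0.12387994,  1.21430144]), 'wrist_torque': array([ 0.00597439, -0.00978276,  0.00888463]), 'grasp_force': 0.0, 'gripper_width': 0.09394096436548245} 0.1992
scene 386.33761061292967 280.8462332612445 200.86476021922894 [[0.62, 0.561, -0.549, 1.025], [0.785, -0.442, 0.434, -0.493], [0.001, -0.699, -0.715, 0.789], [0.0, 0.0, 0.0, 1.0]]
side 474.7272685213949 283.14267026461147 208.5259630477415 [[0.994, -0.056, 0.091, 0.388], [-0.107, -0.601, 0.792, -1.246], [0.011, -0.797, -0.604, 1.011], [0.0, 0.0, 0.0, 1.0]]
wrist 319.204189937008 275.80082519609635 210.83948613145748 [[0.385, 0.888, 0.252, 0.176], [0.923, -0.37, -0.106, 0.631], [-0.001, 0.274, -0.962, 0.384], [0.0, 0.0, 0.0, 1.0]]
```

View pics/scene0.png

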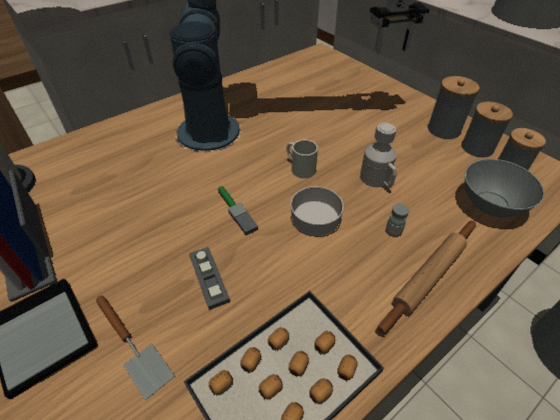

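View pics/side0.png

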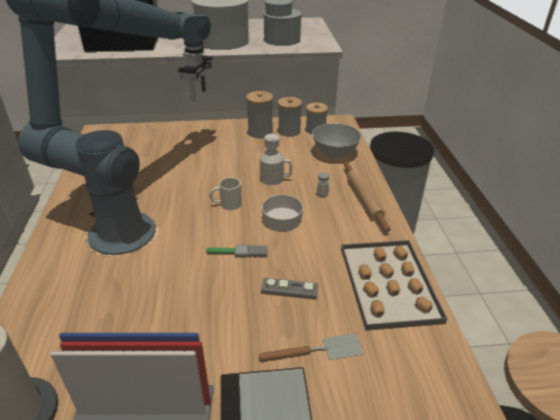

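The tablet is the round one at the robot-side end of the tray, at scene (201,256) and side (271,283). The tub is at scene (317,208), the jug cap at scene (385,130) and side (271,139), and the mug and spice jar stand near the tub and jug.

Run:
```python
from h import *
cs,Ts=cam('scene'); cd,Td=cam('side')
pts={'tablet':((201,256),(271,283),.028),'trayfar':((217,294),(308,286),.028),'tubrim':((317,200),(281.5,208),.055),'cap':((385,131),(271,140),.178),'jar':((399,212),(323,178),.08),'mug':((304,146),(230,182),.09),'brushtip':((252,227),(265,251),.01),'handle':((390,184),(289,168),.05)}
for k,(a,b,z) in pts.items(): print(k,ray(cs,Ts,*a,z).round(3),ray(cd,Td,*b,z).round(3))
a=cv2.resize(cs['frame'][235:315,180:240],None,fx=6,fy=6,interpolation=2)
b=cv2.resize(cd['frame'][120:220,240:310],None,fx=4.8,fy=4.8,interpolation=2)
cv2.imwrite('pics/z.png',np.hstack([a,b]))
```

```text
tablet [ 0.468 -0.298  0.028] [ 0.465 -0.302  0.028]
trayfar [ 0.581 -0.322  0.028] [ 0.568 -0.324  0.028]
tubrim [0.519 0.031 0.055] [0.528 0.011 0.055]
cap [0.523 0.262 0.178] [0.514 0.255 0.178]
jar [0.694 0.146 0.08 ] [0.689 0.14  0.08 ]
mug [0.353 0.125 0.09 ] [0.36 0.13 0.09]
brushtip [ 0.456 -0.139  0.01 ] [ 0.46  -0.147  0.01 ]
handle [0.595 0.237 0.05 ] [0.583 0.264 0.05 ]
```

View pics/z.png

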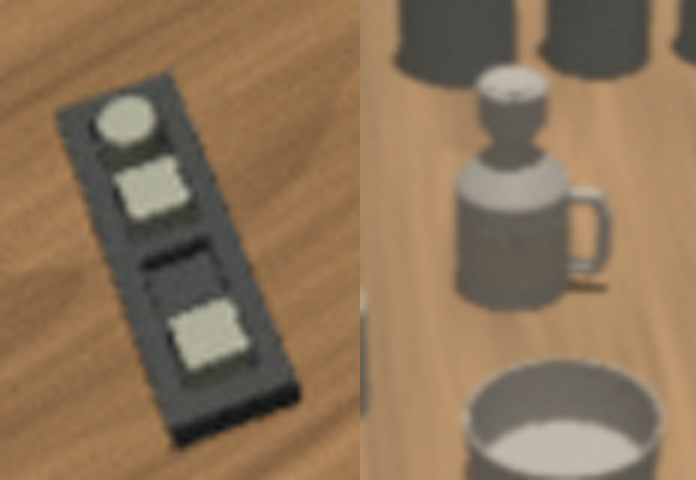

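Emit:
play_rows([
  {"xyz": [-3.1,-3.6,0],"angular": [0,0,0],"jaw": -1},
  {"xyz": [-3.1,-3.6,0],"angular": [0,0,0],"jaw": -1},
  {"xyz": [-3.1,-3.6,0],"angular": [0,0,0],"jaw": -1},
  {"xyz": [-3.1,-3.6,0],"angular": [0,0,0],"jaw": -1},
  {"xyz": [-3.1,-3.6,0],"angular": [0,0,0],"jaw": -1},
])

```text
t: 0.75
position: [0.3239, 0.3725, 0.4046]
ee_rot: [0.196, 0.981, 0.0, 0.0]
ft_force: [-0.4, 0.6, 0.3]
gripper_width: 0.0938
grasp_force: 0.0
```

Emit:
play_rows([
  {"xyz": [-3.1,-3.6,0],"angular": [0,0,0],"jaw": -1},
  {"xyz": [-3.1,-3.6,0],"angular": [0,0,0],"jaw": -1},
  {"xyz": [-3.1,-3.6,0],"angular": [0,0,0],"jaw": -1},
  {"xyz": [-3.1,-3.6,0],"angular": [0,0,0],"jaw": -1},
  {"xyz": [-3.1,-3.6,0],"angular": [0,0,0],"jaw": -1},
])

```text
t: 1.25
position: [0.3977, 0.1467, 0.4049]
ee_rot: [0.196, 0.981, 0.0, 0.0]
ft_force: [0.4, -0.3, -0.3]
gripper_width: 0.0937
grasp_force: 0.0
```

Emit:
play_rows([
  {"xyz": [-2.4,-3.9,0],"angular": [0,0,0],"jaw": -1},
  {"xyz": [-2.4,-3.9,0],"angular": [0,0,0],"jaw": -1},
  {"xyz": [-2.4,-3.9,0],"angular": [0,0,0],"jaw": -1},
  {"xyz": [-2.4,-3.9,0],"angular": [0,0,0],"jaw": -1},
  {"xyz": [-2.4,-3.9,0],"angular": [0,0,0],"jaw": -1},
])

```text
t: 1.75
position: [0.4332, -0.0796, 0.4049]
ee_rot: [0.196, 0.981, -0.0, 0.0]
ft_force: [-0.1, -0.0, 0.3]
gripper_width: 0.0941
grasp_force: 0.0
```

Emit:
play_rows([
  {"xyz": [-2.4,-3.9,0],"angular": [0,0,0],"jaw": -1},
  {"xyz": [-2.4,-3.9,0],"angular": [0,0,0],"jaw": -1},
  {"xyz": [-2.4,-3.9,0],"angular": [0,0,0],"jaw": -1},
  {"xyz": [-2.4,-3.9,0],"angular": [0,0,0],"jaw": -1},
  {"xyz": [-2.4,-3.9,0],"angular": [0,0,0],"jaw": -1},
])

```text
t: 2.25
position: [0.4691, -0.3058, 0.4046]
ee_rot: [0.196, 0.981, 0.0, 0.0]
ft_force: [1.1, 0.3, 0.3]
gripper_width: 0.0936
grasp_force: 0.0
```

Emit:
play_rows([
  {"xyz": [0,0,2],"angular": [0,0,-0.09],"jaw": -1},
  {"xyz": [0,0,2],"angular": [0,0,-0.08],"jaw": -1},
  {"xyz": [0,0,0],"angular": [0,0,0],"jaw": -1},
  {"xyz": [0,0,0],"angular": [0,0,0],"jaw": -1},
])

```text
t: 2.65
position: [0.4692, -0.3037, 0.3647]
ee_rot: [0.113, 0.994, 0.0, -0.0]
ft_force: [-0.2, 0.3, 0.5]
gripper_width: 0.0939
grasp_force: 0.0
```

Motion tracks well. Look with the wrist camera.

Run:
```python
from h import *
c,T=cam('wrist'); f=c['frame']; cv2.imwrite('pics/w1.png',f)
m=cv2.inRange(cv2.cvtColor(f,cv2.COLOR_BGR2HSV),(0,0,130),(180,60,255))
for k in cv2.findContours(m,0,2)[0]:
    if cv2.contourArea(k)>100:
        (x,y),s,a=cv2.minAreaRect(k); print((x,y),s,a,cv2.contourArea(k),ray(c,T,x,y,.028).round(4))
print(sense()['position'])
```

```text
(311.28387451171875, 392.5054626464844) (42.133934020996094, 219.5493927001953) 86.58341979980469 3886.0 [ 0.7156 -0.3147  0.028 ]
(157.51454162597656, 371.9294738769531) (13.011962890625, 41.48368835449219) 75.0685806274414 324.5 [ 0.6437 -0.4891  0.028 ]
(281.5, 290.5) (19.0, 21.0) 90.0 384.0 [ 0.5703 -0.3196  0.028 ]
(4.651392936706543, 263.7876281738281) (82.7506103515625, 31.399362564086914) 63.92464065551758 1284.5 [ 0.4714 -0.6042  0.028 ]
(283.0, 229.5) (21.0, 22.0) 90.0 373.5 [ 0.5008 -0.3023  0.028 ]
(556.5, 211.0) (50.0, 5.0) 90.0 164.0 [ 0.5445 -0.0227  0.028 ]
(437.6113586425781, 83.08514404296875) (29.3912410736084, 54.06306076049805) 37.40536117553711 919.0 [ 0.393  -0.1314  0.028 ]
[ 0.46945493 -0.30376603  0.36564218]
```

View pics/w1.png

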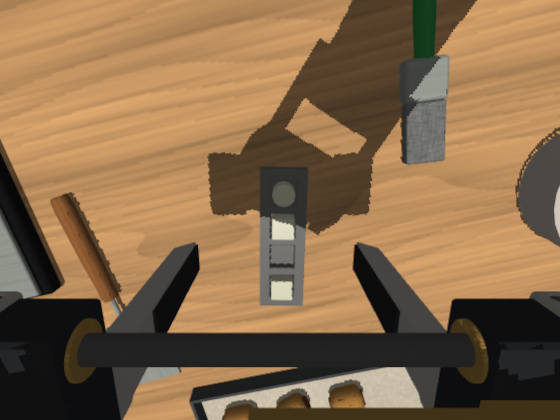

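The tablet is at (284,193) in the gripper's shadow, and the square blocks are at (283,229) and (281,290).

Run:
```python
from h import *
c,T=cam('wrist'); f=c['frame']; s=sense()
g=f[175:212,268:302].astype(int).mean(2)
m=(g>75).astype(np.uint8); 
for k in cv2.findContours(m,0,2)[0]:
    if cv2.contourArea(k)>60: 
        (x,y),d,a=cv2.fitEllipse(k); print(x+268,y+175,d,ray(c,T,x+268,y+175,.028).round(4))
print(ray(c,T,284,189.5,.028))
Rm=R.from_quat(s['ee_rot']).as_matrix(); print(Rm.round(4).tolist(), Rm.T@(np.array([.4658,-.2936,.2185])-s['position']))
```

```text
283.48873805999756 192.97997665405273 (21.600351333618164, 24.061866760253906) [ 0.4635 -0.2938  0.028 ]
[ 0.46008828 -0.29248801  0.028     ]
[[-0.9747, 0.2235, 0.0016], [0.2235, 0.9747, -0.0015], [-0.0019, -0.0011, -1.0]] [0.0061984  0.00926179 0.14754506]
```

Emit:
play_rows([
  {"xyz": [0.7,0.93,2],"angular": [0,0,0.018],"jaw": 0},
  {"xyz": [0,0,4],"angular": [0,0,0],"jaw": 0},
  {"xyz": [0,0,4],"angular": [0,0,0],"jaw": 0},
  {"xyz": [0,0,2],"angular": [0,0,0],"jaw": 0},
  {"xyz": [0,0,0],"angular": [0,0,0],"jaw": 0},
])

```text
t: 3.25
position: [0.4639, -0.2923, 0.2426]
ee_rot: [0.121, 0.993, 0.001, -0.002]
ft_force: [-0.6, -1.0, 0.2]
gripper_width: 0.0574
grasp_force: 0.0
```

Run:
```python
from h import *
s=sense(); print(s)
c,T=cam('wrist'); cv2.imwrite('pics/w2.png',c['frame'])
print(proj(c,T,(.465,-.2937,.028)))
```

```text
{'t': 3.25, 'joints': array([-7.69139700e-01,  2.19614859e-01,  1.91458473e+00, -1.82822070e-05,
        1.01205515e+00, -2.09682344e+00]), 'joint_vel': array([-0.00026158, -0.04744343, -0.04919554, -0.00263757,  0.02529195,
       -0.00262805]), 'joint_torque': array([-2.18353872e-01, -3.43473387e+01, -2.61682427e+01, -4.74251295e-02,
       -1.65958051e-01,  7.17513012e-04]), 'position': array([ 0.46387409, -0.29231874,  0.24263754]), 'ee_rot': array([ 0.121252  ,  0.99261902,  0.00140005, -0.00186378]), 'ft_force': array([-0.55007426, -0.99946471,  0.16716632]), 'wrist_torque': array([0.00051587, 0.01495268, 0.03714202]), 'grasp_force': 0.0, 'gripper_width': 0.05739785974074515}
(np.float64(272.31743804488696), np.float64(250.19850285442956))
```

View pics/w2.png

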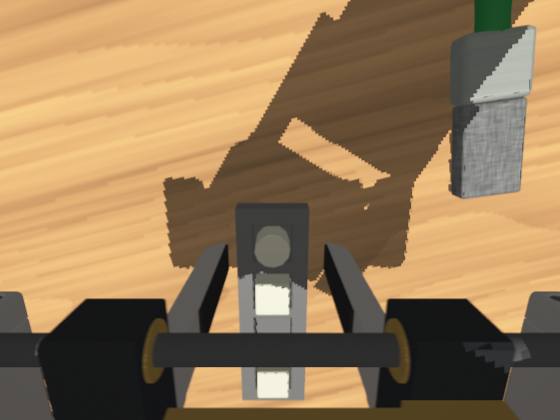

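Tablet top is at about (272,249), as predicted (272,250), between the fingers. Lower and grip.

Emit:
play_rows([
  {"xyz": [0,0,1.2],"angular": [0,0,0],"jaw": 0},
  {"xyz": [0,0,1.0],"angular": [0,0,0],"jaw": 0},
  {"xyz": [0,0,0.3],"angular": [0,0,0],"jaw": 0},
  {"xyz": [0,0,0],"angular": [0,0,0],"jaw": 0},
  {"xyz": [0,0,0],"angular": [0,0,0],"jaw": 0},
])

```text
t: 3.8
position: [0.4646, -0.2934, 0.22]
ee_rot: [0.121, 0.993, -0.0, 0.0]
ft_force: [-0.1, -0.4, -0.6]
gripper_width: 0.0469
grasp_force: 0.0
```

Emit:
play_rows([
  {"xyz": [0,0,0.2],"angular": [0,0,0],"jaw": 1},
  {"xyz": [0,0,0],"angular": [0,0,0],"jaw": 1},
  {"xyz": [0,0,0],"angular": [0,0,0],"jaw": 1},
  {"xyz": [0,0,0],"angular": [0,0,0],"jaw": 1},
  {"xyz": [0,0,0],"angular": [0,0,0],"jaw": 1},
], grip_force=12)

```text
t: 4.3
position: [0.4645, -0.2932, 0.2178]
ee_rot: [0.121, 0.993, -0.0, 0.0]
ft_force: [0.8, -0.5, -0.4]
gripper_width: 0.0239
grasp_force: 12.0
```

Emit:
play_rows([
  {"xyz": [0,0,0],"angular": [0,0,0],"jaw": 1},
  {"xyz": [0,0,0],"angular": [0,0,0],"jaw": 1},
  {"xyz": [0,0,-0.8],"angular": [0,0,0],"jaw": 1},
  {"xyz": [0,0,-0.8],"angular": [0,0,0],"jaw": 1},
  {"xyz": [0,0,-0.8],"angular": [0,0,0],"jaw": 1},
])

```text
t: 4.8
position: [0.4646, -0.2933, 0.2427]
ee_rot: [0.121, 0.993, -0.0, 0.0]
ft_force: [-0.5, -0.1, 0.2]
gripper_width: 0.0234
grasp_force: 12.0
```

Emit:
play_rows([
  {"xyz": [0,0,-4],"angular": [0,0,0],"jaw": 1},
  {"xyz": [0,0,-4],"angular": [0,0,0],"jaw": 1},
  {"xyz": [0,0,-4],"angular": [0,0,0],"jaw": 1},
  {"xyz": [0.2,4,0],"angular": [0,0,0],"jaw": 1},
  {"xyz": [0.2,4,0],"angular": [0,0,0],"jaw": 1},
])

```text
t: 5.3
position: [0.4801, -0.2144, 0.3646]
ee_rot: [0.122, 0.992, -0.001, 0.002]
ft_force: [-0.0, 0.5, 0.6]
gripper_width: 0.023
grasp_force: 12.0
```

Emit:
play_rows([
  {"xyz": [0.2,4,0],"angular": [0,0,0],"jaw": 1},
  {"xyz": [0.2,4,0],"angular": [0,0,0],"jaw": 1},
  {"xyz": [0.2,4,0],"angular": [0,0,0],"jaw": 1},
  {"xyz": [0.2,4,0],"angular": [0,0,0],"jaw": 1},
  {"xyz": [0.2,4,0],"angular": [0,0,0],"jaw": 1},
])

```text
t: 5.8
position: [0.5182, -0.0163, 0.3626]
ee_rot: [0.121, 0.993, -0.0, 0.001]
ft_force: [0.7, -0.7, -0.2]
gripper_width: 0.0237
grasp_force: 12.0
```

Emit:
play_rows([
  {"xyz": [0.2,4,0],"angular": [0,0,0],"jaw": 1},
  {"xyz": [0,0,0],"angular": [0,0,0],"jaw": 1},
  {"xyz": [0,0,0],"angular": [0,0,0],"jaw": 1},
])

```text
t: 6.1
position: [0.5258, 0.0219, 0.3622]
ee_rot: [0.12, 0.993, -0.0, 0.0]
ft_force: [0.3, 0.4, -0.3]
gripper_width: 0.0236
grasp_force: 12.0
```

Run:
```python
from h import *
s=sense(); print(s['position'],s['grasp_force'])
c,T=cam('wrist'); cv2.imwrite('pics/w3.png',c['frame'])
print(proj(c,T,(.525,.02,.055)))
for th in np.arange(0,6.28,.785): print(np.round(proj(c,T,(.525+.067*np.cos(th),.02+.067*np.sin(th),.055))))
```

```text
[0.52582601 0.02187618 0.3622467 ] 11.999971121549606
(np.float64(272.9029625738804), np.float64(208.3614649503589))
[289. 272.]
[332. 243.]
[344. 192.]
[312. 146.]
[255. 137.]
[209. 171.]
[204. 224.]
[238. 264.]
```

View pics/w3.png

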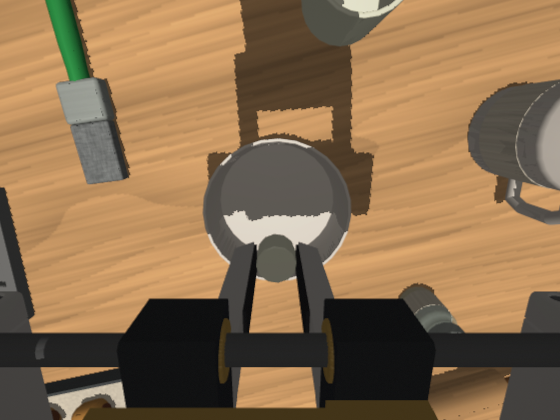

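The tub is centred at about (277,210), within 4 mm of the gripper axis, and the tablet is still held at (277,257). Lower it straight down.

Emit:
play_rows([
  {"xyz": [0,0,4],"angular": [0,0,0],"jaw": 1},
  {"xyz": [0,0,4],"angular": [0,0,0],"jaw": 1},
  {"xyz": [0,0,3.5],"angular": [0,0,0],"jaw": 1},
  {"xyz": [0,0,1.5],"angular": [0,0,0],"jaw": 1},
  {"xyz": [0,0,0.8],"angular": [0,0,0],"jaw": 1},
])

```text
t: 6.65
position: [0.5256, 0.0203, 0.2226]
ee_rot: [0.122, 0.993, 0.0, -0.001]
ft_force: [0.9, 0.2, 0.1]
gripper_width: 0.0234
grasp_force: 12.0
```

Emit:
play_rows([
  {"xyz": [0,0,0.2],"angular": [0,0,0],"jaw": 1},
  {"xyz": [0,0,0],"angular": [0,0,0],"jaw": 1},
  {"xyz": [0,0,0],"angular": [0,0,0],"jaw": 0.2},
  {"xyz": [0,0,0],"angular": [0,0,0],"jaw": 0.2},
  {"xyz": [0,0,0],"angular": [0,0,0],"jaw": 0.2},
])

```text
t: 7.15
position: [0.5262, 0.0213, 0.2225]
ee_rot: [0.121, 0.993, -0.0, 0.001]
ft_force: [0.0, -0.2, -0.4]
gripper_width: 0.037
grasp_force: 0.0
```

Emit:
play_rows([
  {"xyz": [0,0,0],"angular": [0,0,0],"jaw": 0.2},
  {"xyz": [0,0,-2],"angular": [0,0,0],"jaw": 0.2},
  {"xyz": [0,0,-4],"angular": [0,0,0],"jaw": 0.2},
  {"xyz": [0,0,-4],"angular": [0,0,0],"jaw": 0.2},
  {"xyz": [0,0,-4],"angular": [0,0,0],"jaw": -1},
])

```text
t: 7.65
position: [0.5256, 0.0214, 0.3632]
ee_rot: [0.121, 0.993, 0.0, -0.0]
ft_force: [0.6, -0.1, 0.6]
gripper_width: 0.0425
grasp_force: 0.0
```

Emit:
play_rows([
  {"xyz": [0,0,-4],"angular": [0,0,0],"jaw": -1},
  {"xyz": [0,0,-4],"angular": [0,0,0],"jaw": -1},
  {"xyz": [0,0,0],"angular": [0,0,0],"jaw": -1},
  {"xyz": [0,0,0],"angular": [0,0,0],"jaw": -1},
])

```text
t: 8.05
position: [0.5259, 0.0213, 0.4425]
ee_rot: [0.121, 0.993, -0.0, 0.001]
ft_force: [-0.4, -0.6, -0.5]
gripper_width: 0.0743
grasp_force: 0.0
```

Run:
```python
from h import *
c,T=cam('wrist'); cv2.imwrite('pics/w4.png',c['frame'])
```

Emit:
play_rows([
  {"xyz": [1.2,4.6,0],"angular": [0,0,0],"jaw": -1},
  {"xyz": [1.2,4.6,0],"angular": [0,0,0],"jaw": -1},
  {"xyz": [1.2,4.6,0],"angular": [0,0,0],"jaw": -1},
  {"xyz": [1.2,4.6,0],"angular": [0,0,0],"jaw": -1},
  {"xyz": [1.2,4.6,0],"angular": [0,0,0],"jaw": -1},
])

```text
t: 8.6
position: [0.5222, 0.2607, 0.439]
ee_rot: [0.121, 0.993, -0.001, -0.002]
ft_force: [0.6, -0.3, 0.4]
gripper_width: 0.094
grasp_force: 0.0
```

Emit:
play_rows([
  {"xyz": [0,0,0],"angular": [0,0,0],"jaw": -1},
  {"xyz": [0,0,0],"angular": [0,0,0],"jaw": -1},
])

```text
t: 8.8
position: [0.5225, 0.2596, 0.4392]
ee_rot: [0.12, 0.993, -0.001, -0.002]
ft_force: [-0.4, -0.1, 0.5]
gripper_width: 0.0941
grasp_force: 0.0
```

Run:
```python
from h import *
s=sense(); print(s['position'],s['joints'],s['gripper_width'])
c,T=cam('wrist'); cv2.imwrite('pics/w5.png',c['frame'])
a=cv2.imread('pics/w4.png')
cv2.imwrite('pics/w45.png',np.hstack([a[60:300,160:400],c['frame']]) if 0 else np.hstack([np.pad(a[60:300,160:400],((0,180),(0,0),(0,0))),c['frame']]))
print(proj(c,T,(.519,.258,.181)))
for th in np.arange(0,6.28,1.57): print(np.round(proj(c,T,(.519+.0265*np.cos(th),.258+.0265*np.sin(th),.181))))
```

```text
[0.52245103 0.25964487 0.43920777] [ 2.67060951e-01  6.36938561e-02  1.69705682e+00 -4.15439227e-04
  1.38504621e+00 -1.06288880e+00] 0.09410060181635364
(np.float64(272.5518405336011), np.float64(223.21453551549666))
[280. 254.]
[306. 216.]
[264. 191.]
[240. 231.]
```

View pics/w45.png

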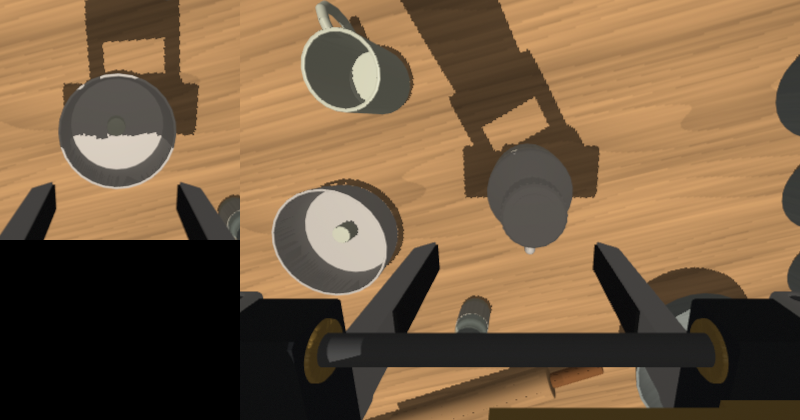

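The tablet stands upright near the tub's centre. The cap is the round disc at about (293,213) in the wrist image, roughly 20 px right of my estimate. Refine this.

Run:
```python
from h import *
s=sense(); c,T=cam('wrist'); g=cv2.cvtColor(c['frame'],6)
x0,y0=235,130
e=cv2.createCLAHE(6,(2,2)).apply(g[y0:270,x0:350]); e=cv2.normalize(np.clip(g[y0:270,x0:350],60,110),None,0,255,cv2.NORM_MINMAX)
b=cv2.GaussianBlur(e,(3,3),0)
h=cv2.HoughCircles(b,cv2.HOUGH_GRADIENT,1,5,param1=60,param2=10,minRadius=29,maxRadius=40)
for x,y,r in h[0][:5]:
  print(x+x0,y+y0,r,ray(c,T,x+x0,y+y0,.181).round(4))
x,y,r=h[0][0]
o=cv2.cvtColor(e,8); o=cv2.resize(o,None,fx=4,fy=4)
p=o.copy(); cv2.circle(p,(int(4*x),int(4*y)),int(4*r),(0,0,255),1)
sc,Ts=cam('scene'); q=cv2.resize(sc['frame'][115:195,345:405],None,fx=6,fy=6)
cv2.imwrite('pics/cap.png',cv2.resize(np.hstack([p,o]),None,fx=.85,fy=.85))
```

```text
295.5 214.5 32.4 [0.517  0.2762 0.181 ]
288.5 180.5 37.2 [0.4895 0.277  0.181 ]
293.5 189.5 39.4 [0.4972 0.2791 0.181 ]
293.5 209.5 33.6 [0.5126 0.2756 0.181 ]
292.5 183.5 37.2 [0.4925 0.2794 0.181 ]
```

View pics/cap.png

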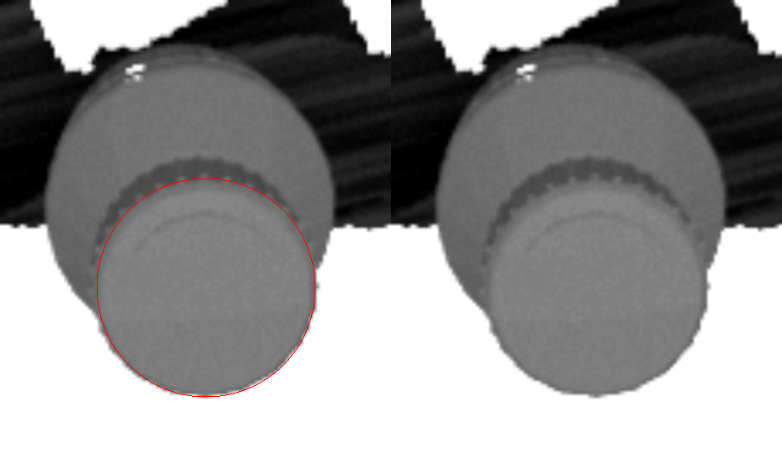

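The disc fit is good: cap centre (295,214) → (0.517, 0.276). Centre over it and go down with the fingers open.

Emit:
play_rows([
  {"xyz": [0.9,1.4,0],"angular": [0,0,0],"jaw": -1},
  {"xyz": [0,0,3],"angular": [0,0,0],"jaw": -1},
  {"xyz": [0,0,3],"angular": [0,0,0],"jaw": -1},
  {"xyz": [0,0,2.5],"angular": [0,0,0],"jaw": -1},
  {"xyz": [0,0,0.6],"angular": [0,0,0],"jaw": -1},
])

```text
t: 9.45
position: [0.5165, 0.2743, 0.3473]
ee_rot: [0.122, 0.993, -0.001, -0.003]
ft_force: [0.5, -0.7, -0.7]
gripper_width: 0.0941
grasp_force: 0.0
```

Emit:
play_rows([
  {"xyz": [0,0,0],"angular": [0,0,0],"jaw": 0},
  {"xyz": [0,0,0],"angular": [0,0,0],"jaw": 0},
  {"xyz": [0,0,0],"angular": [0,0,0],"jaw": 0},
  {"xyz": [0,0,0],"angular": [0,0,0],"jaw": 0},
  {"xyz": [0,0,0],"angular": [0,0,0],"jaw": 0},
], grip_force=5)

```text
t: 9.95
position: [0.5178, 0.2747, 0.3516]
ee_rot: [0.121, 0.993, 0.0, 0.001]
ft_force: [-0.3, 1.0, 0.8]
gripper_width: 0.0575
grasp_force: 0.0
```

Emit:
play_rows([
  {"xyz": [0,0,0.2],"angular": [0,0,0],"jaw": 0.2},
  {"xyz": [0,0,0],"angular": [0,0,0],"jaw": 0.2},
  {"xyz": [0,0,0],"angular": [0,0,0],"jaw": 0.2},
  {"xyz": [0,0,0],"angular": [0,0,0],"jaw": 0.2},
  {"xyz": [0,0,0],"angular": [0,0,0],"jaw": 0.2},
])

```text
t: 10.45
position: [0.5178, 0.2748, 0.3499]
ee_rot: [0.121, 0.993, 0.0, 0.001]
ft_force: [-1.1, -1.7, 5.2]
gripper_width: 0.0528
grasp_force: 5.0
```

Emit:
play_rows([
  {"xyz": [0,0,0],"angular": [0,0,0],"jaw": 1},
  {"xyz": [0,0,0],"angular": [0,0,0],"jaw": 1},
  {"xyz": [0,0,0],"angular": [0,0,0],"jaw": 1},
], grip_force=50)

```text
t: 10.75
position: [0.5179, 0.2748, 0.35]
ee_rot: [0.121, 0.993, 0.0, 0.001]
ft_force: [-0.8, -0.6, 5.5]
gripper_width: 0.0526
grasp_force: 50.0
```

Emit:
play_rows([
  {"xyz": [0,0,0.2],"angular": [0,0,0],"jaw": 1},
  {"xyz": [0,0,0.2],"angular": [0,0,0],"jaw": 1},
  {"xyz": [0,0,0.2],"angular": [0,0,0],"jaw": 1},
  {"xyz": [0,0,0.1],"angular": [0,0,0],"jaw": 1},
  {"xyz": [0,0,0],"angular": [0,0,0],"jaw": 1},
])

```text
t: 11.25
position: [0.5179, 0.2748, 0.3437]
ee_rot: [0.121, 0.993, 0.0, 0.001]
ft_force: [-4.4, -1.9, 11.9]
gripper_width: 0.0525
grasp_force: 50.0
```

Pressed to ~6.5 mm at 12 N. Twist counter-clockwise (tool −z) in two halves, holding the push.

Emit:
play_rows([
  {"xyz": [0,0,0.05],"angular": [0,0,0],"jaw": 1},
  {"xyz": [0,0,0],"angular": [0,0,-0.08],"jaw": 1},
  {"xyz": [0,0,0],"angular": [0,0,-0.1],"jaw": 1},
  {"xyz": [0,0,0],"angular": [0,0,-0.1],"jaw": 1},
  {"xyz": [0,0,0],"angular": [0,0,-0.1],"jaw": 1},
])

```text
t: 11.75
position: [0.5185, 0.2751, 0.3441]
ee_rot: [-0.071, 0.998, 0.001, 0.002]
ft_force: [-0.0, 0.7, 9.4]
gripper_width: 0.0526
grasp_force: 50.0
```

```bash
python3 -c "
from h import *
s=sense();print(s['position'],s['ee_rot'],s['ft_force'],s['wrist_torque'],s['grasp_force'],s['joints'])"
```

```text
[0.51849117 0.27505984 0.34411457] [-7.05133671e-02  9.97507621e-01  7.09632528e-04  2.43061797e-03] [-0.03172071  0.71876741  9.35180234] [ 0.05408091  0.20089456 -0.04963383] 50.00296596255794 [ 2.94665424e-01  1.60131719e-01  1.77194340e+00  3.25070805e-04
  1.20446247e+00 -1.41739089e+00]
```

Emit:
play_rows([
  {"xyz": [0,0,0.05],"angular": [0,0,-0.1],"jaw": 1},
  {"xyz": [0,0,0],"angular": [0,0,-0.1],"jaw": 1},
  {"xyz": [0,0,0],"angular": [0,0,-0.1],"jaw": 1},
  {"xyz": [0,0,0],"angular": [0,0,-0.1],"jaw": 1},
  {"xyz": [0,0,0],"angular": [0,0,-0.1],"jaw": 1},
])

```text
t: 12.25
position: [0.5186, 0.2751, 0.3438]
ee_rot: [-0.315, 0.949, 0.0, 0.003]
ft_force: [0.1, 0.6, 9.8]
gripper_width: 0.0526
grasp_force: 50.0
```

Emit:
play_rows([
  {"xyz": [0,0,0],"angular": [0,0,-0.1],"jaw": 1},
  {"xyz": [0,0,0],"angular": [0,0,-0.07],"jaw": 1},
  {"xyz": [0,0,0],"angular": [0,0,0],"jaw": 1},
  {"xyz": [0,0,0],"angular": [0,0,0],"jaw": 1},
])

```text
t: 12.65
position: [0.5186, 0.2751, 0.3438]
ee_rot: [-0.393, 0.92, -0.0, 0.003]
ft_force: [0.2, 0.9, 10.4]
gripper_width: 0.0527
grasp_force: 50.0
```

```bash
python3 -c "
from h import *
s=sense();print(s['position'],s['ee_rot'],s['ft_force'],s['wrist_torque'],s['grasp_force'],s['joints'][0]-s['joints'][5])"
```

```text
[0.51863408 0.27514491 0.34383987] [-3.92777833e-01  9.19628685e-01 -1.18147470e-04  2.93976562e-03] [ 0.23388502  0.91952964 10.39554744] [0.13166311 0.1412106  0.07944492] 50.003990639443145 2.378255022242705
```

Turned 60°. Lift, checking the force.

Emit:
play_rows([
  {"xyz": [0,0,-0.4],"angular": [0,0,0],"jaw": 1},
  {"xyz": [0,0,-0.4],"angular": [0,0,0],"jaw": 1},
  {"xyz": [0,0,-0.4],"angular": [0,0,0],"jaw": 1},
  {"xyz": [0,0,0],"angular": [0,0,0],"jaw": 1},
])

```text
t: 13.05
position: [0.5177, 0.2747, 0.3532]
ee_rot: [-0.393, 0.92, -0.0, 0.001]
ft_force: [2.3, 1.5, 2.6]
gripper_width: 0.0527
grasp_force: 50.0
```

Emit:
play_rows([
  {"xyz": [0,0,-0.5],"angular": [0,0,0],"jaw": 1},
  {"xyz": [0,0,-0.8],"angular": [0,0,0],"jaw": 1},
  {"xyz": [0,0,-0.8],"angular": [0,0,0],"jaw": 1},
  {"xyz": [0,0,0],"angular": [0,0,0],"jaw": 1},
])

```text
t: 13.45
position: [0.5178, 0.2748, 0.3751]
ee_rot: [-0.393, 0.92, -0.0, 0.001]
ft_force: [0.5, -0.6, -0.2]
gripper_width: 0.0528
grasp_force: 50.0
```

Emit:
play_rows([
  {"xyz": [0,0,-1.2],"angular": [0,0,0],"jaw": 1},
  {"xyz": [0,0,-1.4],"angular": [0,0,0],"jaw": 1},
  {"xyz": [0,0,-1.4],"angular": [0,0,0],"jaw": 1},
  {"xyz": [0,0,-1.2],"angular": [0,0,0],"jaw": 1},
  {"xyz": [0,0,-0.4],"angular": [0,0,0],"jaw": 1},
])

```text
t: 13.95
position: [0.5179, 0.2748, 0.4323]
ee_rot: [-0.393, 0.92, -0.0, 0.002]
ft_force: [-0.3, 1.0, -0.3]
gripper_width: 0.0527
grasp_force: 50.0
```

Emit:
play_rows([
  {"xyz": [0,0,0],"angular": [0,0,0],"jaw": 1},
  {"xyz": [0,0,0],"angular": [0,0,0],"jaw": 1},
  {"xyz": [0,0,0],"angular": [0,0,0],"jaw": 1},
  {"xyz": [0,0,0],"angular": [0,0,0],"jaw": 1},
  {"xyz": [0,0,0],"angular": [0,0,0],"jaw": 1},
])

```text
t: 14.45
position: [0.5175, 0.2747, 0.4292]
ee_rot: [-0.393, 0.92, 0.0, -0.0]
ft_force: [-0.0, 0.4, 0.5]
gripper_width: 0.0525
grasp_force: 50.0
```

Run:
```python
from h import *
print(sense()['joint_vel'].round(3))
a,_=cam('scene'); b,_=cam('side')
r=lambda f,x,y:cv2.resize(f[y:y+120,x:x+90],None,fx=4,fy=4)
cv2.imwrite('pics/end.png',np.hstack([r(a['frame'],340,90),r(b['frame'],240,80)]))
```

```text
[ 0.    -0.001 -0.003 -0.001  0.001  0.001]
```

View pics/end.png

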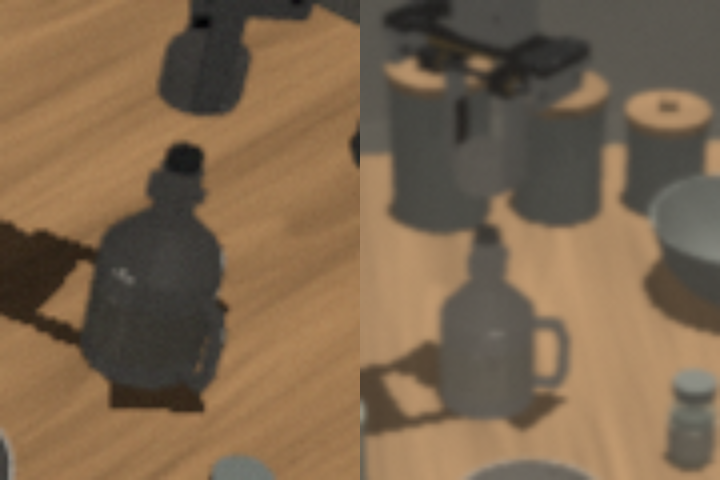

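The cap is off, held level in the gripper, well clear above the open jug neck in both views. Hand in.

```bash
python3 -c "
from h import *
print(finish_job())"
```

```text
the job is handed in; nothing more can be done
None
```

I put the round tablet in the tub, pressed, twisted and lifted off the jug cap, and handed the job in with the cap held level and still about 8 cm above where it sat; the hand-in gave no verdict.

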